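# Stand the glue tools in their jar

## Robot

A 7-joint arm with a two-finger parallel gripper is mounted at the origin on the work surface. World frame = base frame: x ahead of the robot, y to its left, z up, the work surface at z = 0. Lengths are in m, angles in rad, forces in N, time in s.
With the tool pointing down it reaches from about 0.4 to 0.85 m from the base axis. Payload 10.4 kg.
Tool frame: the origin (TCP) lies on the centre line of the jaws, within the pads' length; the fingertips stand 11 mm ahead of it and the grasp point (between the pads) lies 8 mm behind it; z points along the fingers, y is the line along which they close (so a half turn about z gives the same grasp; the last joint's range is limited). The gripper opens to 87 mm and grips with 3 to 60 N. Pads are 19 mm wide; open, the fingers measure 117 mm over their backs; the gripper's body (75 mm by 190 mm) begins 51 mm behind the grasp point.
Start: joints at [-1.223, 0.332, -0.065, 1.46, 0.022, 1.35, -0.088], TCP at [0.226, 0.583, 0.213] pointing down, gripper open.
Joint ranges: [-2.6, 2.6], [-0.5, 2.12], [-1.47, 1.34], [0.16, 2.42], [-1.27, 4.41], [0.06, 2.06], [-2.6, 2.6]. Speed limits (rad/s): [2.22, 2.22, 2.79, 2.79, 3.14, 3.14, 3.14].

## Interface

Orientations are given as a unit quaternion [x, y, z, w].
In Python, from bench import r gives the robot as it stands.
- The arm moves only by the shell command python3 -m pendant 'ROWS' [OPENING] [FORCE]. ROWS is JSON, a list of rows, each a list of 4 numbers: the shift along the tool's x, y, z in m, then the turn about the tool's z in rad. A call has 1 to 8 rows; each row shifts and turns the commanded pose from where the row before left it, along the tool's axes as they then stand; what a row does not reach is not made up. A row lasts 1/12 s, in which the tool goes at most 41.7 mm and 7.16 degrees, less where a joint would pass 70% of its speed; a pose out of reach is approached as far as the arm can. A call with a gripper value outside its range is refused whole. OPENING is the opening, from 0 (shut) to 1 (fully open), set as the call begins (- or left out, the last holds). The fingers move at their own pace and stop on an object; FORCE is the grip in N (left out, the last holds). Time passes only in rows, so rows that do not move let the fingers close. It gives the time, the measured TCP pose, the force, the opening and the grip force at its end, in the units of the state.
- r.read_state(): the state, without advancing time (a new reading comes with each control period).
- r.camera(name): name is "scene" or "top" or "wrist"; returns a dict with "img" (400x640x3 uint8, red, green, blue), "camera_matrix" (3x3 intrinsics, pixels), "xyz" and "attitude" of the camera in the world. Camera axes: x right, y down, z forward; pixel columns grow to the right and rows downward; lengths in m; the calibration is good to about 2 mm. A picture is of the moment at which its call begins. There is no depth.
- r.close_job(): hands the job in; it is judged then, once.
Trained networks look in the newest picture that a camera, given by its name, has taken for a name from the list of things; names that differ only in an ending like _2 or _b are one class to them, and where a whole thing is asked for, a point or a joint stands for the part that bears it (a point fixed in the world has none). Each returns a list of dicts, best first, with "score" (0 to 1); they miss things now and then, are a little off and sometimes report something else, mostly with a low value. They report only what shows in the picture. A call takes as long as a camera call.
- r.outline_of(thing, camera): "mask" (400x640 bool, what is visible of it) and "bbox" ([centre column, centre row, width, height] in pixels, round what is visible of it).
The state is a dict: "time": time; "joint_positions": joint angles; "joint_vel": joint speeds; "joint_torque": joint torques, N m; "ee_pos": TCP position; "eef_rot": TCP orientation; "ft_force": force on the tool from outside, world axes, zero at the start; "torque": the same for the moment, N m; "width": finger opening in m; "grip_force": force on a finger pad.
Only numpy, scipy, OpenCV 4.12 (cv2) and the standard library are available. Lean on these libraries where they do the work, as an engineer would, in place of code of your own. Each camera call takes 0.05 s, during which the arm holds its last target. There are 200 camera calls.

## Task

First slide the empty blue jar across the bench, without lifting it or tipping it over, fully home into the wooden stop until it rests against the back. Then stand the glue brush and the spreader in the jar, handle end down and working end up, leaving the jar home in its stop. Leave the glue bottle and the orange dye jar where they are.

Things in the scene. Friction and masses are not known exactly. Their poses are not given: they have to be found in the camera images.
- jar: blue stoneware jar, open at the top, round: 92 mm outside diameter (too wide for most grippers), 105 mm high, wall 5 mm, floor 8 mm thick, 0.55 kg +-30 %. Origin at the centre of its underside, z up. Stands loose on the bench, 110 to 165 mm out from its home, before the mouth of the stop.
- stop: U-shaped wooden stop fixed to the bench, 20 mm high, no floor. Origin at bench level on the jar's axis when the jar is home; the jar goes in along the stop's +y. Back's inner face at y = +47 mm; arms' inner faces at x = -52 and +52 mm (arms 14 mm thick, y from -10 to +65 mm); before them flared guides widen the mouth to about 155 mm at y = -50 mm.
- rest: dark wooden tool rest fixed to the bench: two bars along its y, 210 mm long, 12 mm thick, 34 mm high, centred at x = -60 and +60 mm, with free space for fingers between. Origin at its middle on the bench. The tools lie across both bars at y = +55 and -55 mm (either one in either place), working ends towards +x.
- brush: flat glue brush, 210 mm long, 45 g: wooden handle 14 mm wide, 12 mm thick from x = -105 to +45 mm, brass ferrule 28 mm wide to x = 68 mm, then stiff black bristles 26 mm wide. Origin mid-length on the underside (6 mm below the centreline); x from handle end to bristles, y across, z up as it lies. Centre of mass within 20 mm of mid-length.
- brush_foot (a point): centre of the end face of the brush's handle (x = -105 mm), the end that goes to the bottom of the jar; axes as the brush's.
- spreader: glue spreader, 210 mm long, 45 g: orange handle 14 mm wide and 12 mm thick from x = -105 to +45 mm, then a rigid white paddle 28 mm wide and 8 mm thick to x = +105 mm. Origin and axes as for the brush, x towards the paddle.
- spreader_foot (a point): centre of the end face of the spreader's handle (x = -105 mm), the end that goes to the bottom of the jar; axes as the spreader's.
- glue_bottle: white glue bottle, 66 mm diameter, 160 mm high, standing; bystander. Origin at the centre of its underside.
- dye_jar: small orange jar with a brass lid, 66 mm diameter, 75 mm high, standing; bystander. Origin at the centre of its underside.

How it is judged:
On the way:
1. the jar, still empty, stands home in the stop (horizontal distance between jar and stop below 0.012 m and horizontal distance between each of brush_foot, spreader_foot and jar above 0.06 m and angle between jar's own z axis and vertical below 0.1 rad), for 0.2 s.
At the end, for the whole second after the job is handed in: The jar stands upright on the bench within 12 mm of its home in the stop; brush and spreader both stand in it at rest, each handle end inside the jar within 45 mm of its underside's height and within 46 mm of its axis, working end up, leaning no more than 0.85 rad (49 degrees) from vertical (horizontal distance between jar and stop below 0.012 m and angle between jar's own z axis and vertical below 0.1 rad and height (world z) of jar below 0.01 m and horizontal distance between each of brush_foot, spreader_foot and jar below 0.046 m and z of each of brush_foot, spreader_foot in the frame of jar below 0.045 m and angle between each of brush, spreader's own x axis and vertical below 0.85 rad and linear speed of each of jar, brush, spreader below 0.03 m/s); the robot touches nothing.
It fails at once if the jar is lifted more than 20 mm (height (world z) of jar above 0.02 m).
It fails at once if the jar tips more than 0.4 rad (angle between jar's own z axis and vertical above 0.4 rad).
It fails at once if the glue bottle is moved more than 40 mm (distance of glue_bottle from where it was at the start of the episode above 0.04 m).
It fails at once if the dye jar is moved more than 40 mm (distance of dye_jar from where it was at the start of the episode above 0.04 m).
It also fails if it takes over 64 s, if anything falls off the work surface, if the arm or the gripper's body presses on something with over 40 N, if the wrist force passes 120 N, or if a joint passes its speed limit or range.

## Working session

There is one attempt and no reset: what is moved stays moved. The work goes in short steps, Python scripts to look and compute and a shell command to move; the robot and the scene stay as the last step left them, time stands still between calls to the robot, and variables do not carry over. Pictures are saved under pics/ and viewed, at most 10 in all, crops included, and the job is handed in when it is done.

```bash
mkdir -p pics; ls
python3 - <<'E'
from bench import r
import cv2
s=r.read_state(); print({k:(v if not hasattr(v,'round') else v) for k,v in s.items()})
ims=[]
for n in ("scene","top"):
    c=r.camera(n); print(n,c["camera_matrix"],c["xyz"],c["attitude"])
    ims.append(c["img"][:,:,::-1])
import numpy as np
cv2.imwrite("pics/a.png",cv2.resize(np.vstack(ims),None,fx=.75,fy=.75))
E
```

```text
pics
{'time': 0.0, 'joint_positions': array([-1.22258688,  0.33289303, -0.06469735,  1.46096271,  0.0215779 ,
        1.34992539, -0.08852068]), 'joint_vel': array([ 0.00067938, -0.0009074 , -0.00010658, -0.00125432, -0.00092102,
       -0.00045491,  0.00139728]), 'joint_torque': array([ 4.83912645e-04, -6.23256540e+01,  2.51311337e-02, -3.89910185e+01,
       -6.12255838e-02,  3.95013322e-02,  1.81385367e-04]), 'ee_pos': array([0.22632971, 0.58212615, 0.21183053]), 'eef_rot': array([ 1.84347529e-01,  9.82860840e-01, -7.38396321e-04, -1.12950295e-04]), 'ft_force': array([ 0.08483851, -0.51871742,  0.18811792]), 'torque': array([0.04991089, 0.00936015, 0.02510145]), 'grip_force': 0.0, 'width': 0.08736589479892197}
scene [[506.93956822   0.         311.99081606]
 [  0.         506.93956822 204.15806655]
 [  0.           0.           1.        ]] [0.98406663 0.46956828 0.975368  ] [ 0.28296779  0.90744974 -0.29638424 -0.09284713]
top [[403.52608689   0.         320.91875224]
 [  0.         403.52608689 199.02694558]
 [  0.           0.           1.        ]] [ 0.46849043 -0.07425596  1.0178544 ] [-0.7054586   0.70639766 -0.03965061  0.04193257]
```

View pics/a.png

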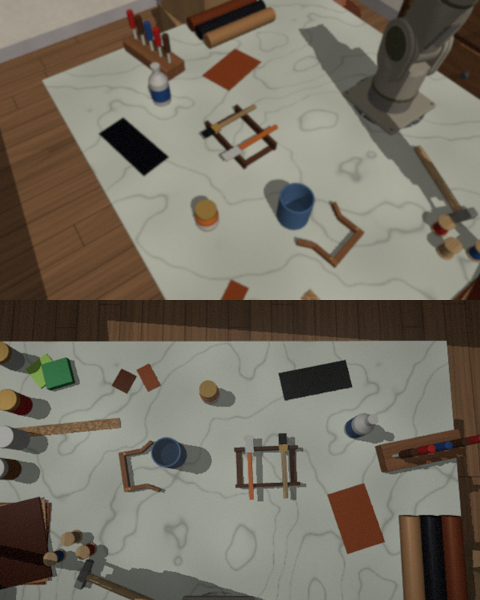

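The scene view shows the blue jar at about (295,205) in the picture with the stop to its right at (335,235), and the rest with both tools at (240,135). The dye jar is at (205,213) and the glue bottle at (160,85). The top view agrees: the stop is at (140,467), the jar at (168,452), the rest at (267,467), with the spreader left of the brush and the working ends up (+x).

Next I fit poses to the network masks.

```bash
cat > h.py <<'E'
from bench import r
import numpy as np, cv2, itertools
from scipy.optimize import minimize
from scipy.spatial.transform import Rotation as R
def box(x0,x1,y0,y1,z0,z1): return np.array(list(itertools.product((x0,x1),(y0,y1),(z0,z1))))/1e3
def cyl(d,z0,z1):
    a=np.linspace(0,2*np.pi,40); return np.array([[d/2*np.cos(t),d/2*np.sin(t),z] for t in a for z in (z0,z1)])/1e3
def flare(s):
    p=[(52,-10),(66,-10),(77.5,-50),(91,-50)]
    return np.array([[s*x,y,z] for x,y in p for z in (0,20)])/1e3
tool=lambda w,t:[box(-105,45,-7,7,0,12),box(45,105,-w/2,w/2,6-t/2,6+t/2)]
M={'jar':[cyl(92,0,105)],'glue_bottle':[cyl(66,0,110)],'dye_jar':[cyl(66,0,75)],
'stop':[box(-66,66,47,65,0,20),box(-66,-52,-10,65,0,20),box(52,66,-10,65,0,20),flare(1),flare(-1)],
'rest':[box(-66,-54,-105,105,0,34),box(54,66,-105,105,0,34)],
'brush':tool(27,12),'spreader':tool(28,8)}
def proj(c,P):
    q=R.from_quat(c['attitude']).inv().apply(P-c['xyz']); q=q@c['camera_matrix'].T; return q[:,:2]/q[:,2:]
def ray(c,uv,z):
    d=R.from_quat(c['attitude']).apply(np.linalg.inv(c['camera_matrix'])@[uv[0],uv[1],1.]); return c['xyz']+d*(z-c['xyz'][2])/d[2]
def render(c,name,T,Rm):
    m=np.zeros((400,640),np.uint8)
    for p in M[name]: cv2.fillConvexPoly(m,np.round(cv2.convexHull(proj(c,p@Rm.T+T).astype(np.float32))*16).astype(np.int32),255,shift=4,lineType=cv2.LINE_AA)
    return m/255.
def fit(name,cams,z,yaws):
    obs=[]
    for n,c in cams.items():
        o=r.outline_of(name,n)
        if o and o[0]['score']>.3: obs.append((c,o[0]['mask'].astype(float),n,o[0]['score']))
    best=None
    bl=lambda m:cv2.GaussianBlur(m,(0,0),2)
    B=[(c,bl(m)) for c,m,_,_ in obs]
    def f(p):
        Rm=R.from_euler('z',p[2]).as_matrix()
        return sum(np.abs(bl(render(c,name,np.array([p[0],p[1],z]),Rm))-m).sum()/m.sum() for c,m in B)
    c,m=[(c,m) for c,m,n,_ in obs][-1]
    v,u=np.nonzero(m); g=ray(c,(u.mean(),v.mean()),z+.01)
    for y in yaws:
        s=minimize(f,[g[0],g[1],y],method='Nelder-Mead',options=dict(initial_simplex=np.array([g[0],g[1],y])+np.array([[0,0,0],[.03,0,0],[0,.03,0],[0,0,.25]])))
        if best is None or s.fun<best.fun: best=s
    print(name,best.x.round(4),'cost',round(best.fun,3),[(n,round(s,2)) for _,_,n,s in obs]); return best.x
E
python3 - <<'E'
from h import *
cams={n:r.camera(n) for n in('scene','top')}
for n in('jar','dye_jar','glue_bottle'): fit(n,cams,0,[0])
fit('stop',cams,0,[0,.8,1.57,-1.57,2.3,3.1])
fit('rest',cams,0,[-.3,0,.3])
for n in('brush','spreader'): fit(n,cams,.034,[-.3,0,.3])
E
```

```text
jar [0.5664 0.1578 0.2489] cost 0.13 [('scene', 0.57), ('top', 0.56)]
dye_jar [0.7737 0.0331 0.3247] cost 0.397 [('scene', 0.96), ('top', 0.65)]
glue_bottle [ 0.6534 -0.4575  0.244 ] cost 0.152 [('scene', 0.9)]
stop [0.521  0.2598 0.1928] cost 0.598 [('scene', 0.91), ('top', 0.95)]
rest [ 0.5271 -0.1545  0.0403] cost 1.508 [('scene', 0.89), ('top', 0.79)]
brush [ 0.5314 -0.2091  0.0369] cost 0.398 [('scene', 0.82), ('top', 0.89)]
spreader [ 0.5223 -0.0984  0.0367] cost 0.629 [('scene', 0.84), ('top', 0.66)]
```

Run:
```python
from h import *
P={'jar':(.5664,.1578,0,0),'stop':(.521,.2598,0,.193),'rest':(.5271,-.1545,0,.04),'brush':(.5314,-.2091,.034,.037),'spreader':(.5223,-.0984,.034,.037)}
o=[]
for cn,(x0,y0,x1,y1) in {'scene':(240,100,500,370),'top':(140,160,420,300)}.items():
    c=r.camera(cn); im=cv2.resize(c['img'][:,:,::-1],None,fx=2,fy=2)
    for n,(x,y,z,a) in P.items():
        m=cv2.resize(render(c,n,np.array([x,y,z]),R.from_euler('z',a).as_matrix()),None,fx=2,fy=2)
        cs,_=cv2.findContours((m>.5).astype(np.uint8),cv2.RETR_LIST,cv2.CHAIN_APPROX_NONE)
        cv2.drawContours(im,cs,-1,(0,255,0),1)
    o.append(im[2*y0:2*y1,2*x0:2*x1])
a,b=o; b=cv2.copyMakeBorder(b,0,0,0,0,0)
cv2.imwrite('pics/b1.png',a);cv2.imwrite('pics/b2.png',b)
```

```text
(no output)
```

View pics/b1.png

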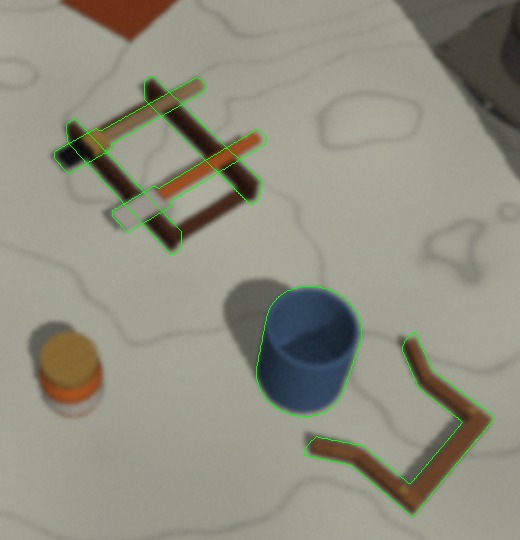

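View pics/b2.png

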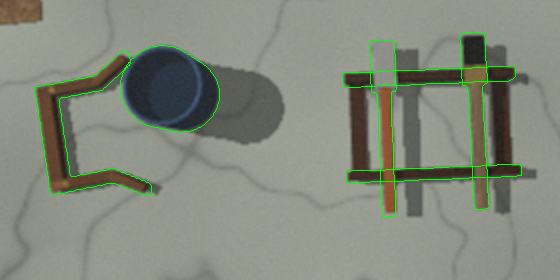

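The overlays match the jar, stop, rest and both tools to within about a pixel. The tool always points down, so my plan has two parts. I'll grip the jar's home-side wall and pull the jar home, then grip each tool near its working end so it can swing down and hang.

```bash
cat > plan.py <<'E'
import sys; from bench import r; import numpy as np
from scipy.spatial.transform import Rotation as R
def plan(t,ang=None):
    s=r.read_state(); A=R.from_quat(s['eef_rot']).as_matrix(); cur=np.arctan2(A[1,1],A[0,1]); turn=0
    if ang is not None: turn=-((ang-cur+np.pi/2)%np.pi-np.pi/2); A=A@R.from_euler('z',turn).as_matrix()
    d=A.T@(np.array(t)-s['ee_pos'])
    print('t',round(float(s['time']),2),'pos',s['ee_pos'].round(4),'yang',round(float(cur),3),'turn',round(float(turn),3),'then shift',d.round(4),'w',round(s['width'],4),'grip',round(float(s['grip_force']),1),'F',s['ft_force'].round(1))
if __name__=='__main__':
    a=list(map(float,sys.argv[1:])); plan(a[:3],a[3] if len(a)>3 else None)
E
python3 -m pendant '[[0,0,0,-0.113],[0,0,0,-0.113],[0,0,0,-0.113],[0,0,0,-0.113],[0,0,0,-0.113]]' 1 20
python3 -m pendant '[[-0.018,-0.0313,0,0],[-0.018,-0.0313,0,0],[-0.018,-0.0313,0,0],[-0.018,-0.0313,0,0],[-0.018,-0.0313,0,0],[-0.018,-0.0313,0,0],[-0.018,-0.0313,0,0]]'
python3 -m pendant '[[-0.018,-0.0313,0,0],[-0.018,-0.0313,0,0],[-0.018,-0.0313,0,0],[-0.018,-0.0313,0,0],[-0.018,-0.0313,0,0],[-0.018,-0.0313,0,0],[-0.018,-0.0313,0,0],[0,0,0,0]]'
python3 plan.py .558 .2005 .071 1.764
```

```text
time: 1.42
ee_pos: [0.2265, 0.5826, 0.2127]
eef_rot: [-0.1, 0.995, 0.0, 0.0]
ft_force: [-0.4, 0.2, 0.6]
width: 0.0873
grip_force: 0.0
time: 2.0
ee_pos: [0.3933, 0.3904, 0.2129]
eef_rot: [-0.097, 0.995, 0.0, 0.0]
ft_force: [1.0, -0.2, -0.0]
width: 0.087
grip_force: 0.0
time: 2.67
ee_pos: [0.5625, 0.1933, 0.2127]
eef_rot: [-0.092, 0.996, -0.002, 0.001]
ft_force: [0.3, -0.6, -0.7]
width: 0.0873
grip_force: 0.0
t 2.67 pos [0.5625 0.1933 0.2127] yang 1.755 turn -0.009 then shift [0.0032 0.0085 0.1416] w 0.0873 grip 0.0 F [ 0.3 -0.6 -0.7]
```

```bash
python3 -m pendant '[[0.003,0.0085,0.01,-0.009],[0,0,0.03,0],[0,0,0.03,0],[0,0,0.03,0],[0,0,0.02,0],[0,0,0.0216,0],[0,0,0,0]]'
python3 -m pendant '[[0,0,0,0],[0,0,0,0],[0,0,0,0],[0,0,0,0],[0,0,0,0],[0,0,0,0],[0,0,0,0],[0,0,0,0]]' 0 20
python3 plan.py .5127 .3025 .071
python3 - <<'E'
from h import *
cams={n:r.camera(n) for n in('scene','top')}
cv2.imwrite('pics/c.png',cams['scene']['img'][150:370,240:500,::-1])
E
```

```text
time: 3.25
ee_pos: [0.5502, 0.2091, 0.0664]
eef_rot: [-0.102, 0.995, -0.001, -0.003]
ft_force: [-0.8, 0.1, -1.1]
width: 0.0868
grip_force: 0.0
time: 3.92
ee_pos: [0.5538, 0.209, 0.0712]
eef_rot: [-0.101, 0.995, 0.0, 0.0]
ft_force: [-0.2, -0.2, 0.2]
width: 0.0419
grip_force: 0.0
t 3.92 pos [0.5538 0.209  0.0712] yang 1.774 turn 0.0 then shift [0.0214 0.0999 0.0002] w 0.0419 grip 0.0 F [-0.2 -0.2  0.2]
```

View pics/c.png

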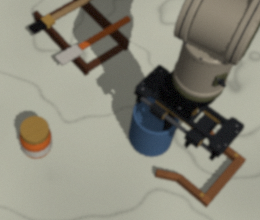

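The gripper straddles the jar's home-side wall, one finger in the jar and one outside. It is still closing, so I keep going.

```bash
python3 -m pendant '[[0,0,0,0],[0,0,0,0],[0,0,0,0],[0,0,0,0],[0,0,0,0],[0,0,0,0],[0,0,0,0]]' 0 20
python3 plan.py .5127 .3025 .071
```

```text
time: 4.6
ee_pos: [0.554, 0.2086, 0.0712]
eef_rot: [-0.101, 0.995, -0.0, 0.0]
ft_force: [1.3, -5.1, 1.8]
width: 0.0067
grip_force: 18.7
t 4.6 pos [0.554  0.2086 0.0712] yang 1.774 turn 0.0 then shift [0.0215 0.1003 0.0002] w 0.0067 grip 18.7 F [ 1.3 -5.1  1.8]
```

```bash
python3 -m pendant '[[0.002,0.004,0,0],[0.004,0.007,0,0],[0.004,0.008,0,0],[0.004,0.008,0,0],[0.004,0.008,0,0],[0.0035,0.008,0,0],[0,0.008,0,0],[0,0.008,0,0]]'
python3 -m pendant '[[0,0.008,0,0],[0,0.008,0,0],[0,0.008,0,0],[0,0.007,0,0],[0,0.005,0,0],[0,0.003,0,0],[0,0.002,0,0],[0,0,0,0]]'
python3 plan.py .5127 .3025 .071
```

```text
time: 5.27
ee_pos: [0.52, 0.263, 0.071]
eef_rot: [-0.102, 0.995, -0.0, -0.0]
ft_force: [1.0, -6.0, 2.8]
width: 0.007
grip_force: 19.1
time: 5.93
ee_pos: [0.5121, 0.3029, 0.0709]
eef_rot: [-0.102, 0.995, -0.0, -0.0]
ft_force: [0.5, -4.8, 4.2]
width: 0.0074
grip_force: 19.2
t 5.93 pos [0.5121 0.3029 0.0709] yang 1.774 turn 0.0 then shift [-0.0005 -0.0005 -0.0001] w 0.0074 grip 19.2 F [ 0.5 -4.8  4.2]
```

```bash
python3 -m pendant '[[0,0.001,0,0],[0,0.001,0,0],[0,0.001,0,0],[0,0,0,0]]'
python3 -m pendant '[[0,0.001,0,0],[0,0.001,0,0],[0,0,0,0]]'
```

```text
time: 6.27
ee_pos: [0.5117, 0.3053, 0.0709]
eef_rot: [-0.101, 0.995, -0.0, -0.0]
ft_force: [0.5, -5.5, 5.0]
width: 0.0073
grip_force: 19.2
time: 6.52
ee_pos: [0.5113, 0.3072, 0.0709]
eef_rot: [-0.101, 0.995, -0.0, -0.0]
ft_force: [0.7, -4.8, 3.5]
width: 0.007
grip_force: 19.3
```

```bash
python3 -m pendant '[[0,0.001,0,0],[0,0.001,0,0],[0,0.001,0,0],[0,0,0,0]]'
python3 - <<'E'
from h import *
cams={n:r.camera(n) for n in('scene','top')}
p=fit('jar',{'top':cams['top']},0,[0])
d=p[:2]-[.521,.2598];a=.193; print('in stop',d@[np.cos(a),np.sin(a)],d@[-np.sin(a),np.cos(a)])
cv2.imwrite('pics/d.png',np.hstack([cv2.resize(cams['top']['img'][150:300,140:300,::-1],None,fx=2.5,fy=2.5),cv2.resize(cams['scene']['img'][220:370,340:500,::-1],None,fx=2.5,fy=2.5)]))
E
```

```text
time: 6.85
ee_pos: [0.5108, 0.3094, 0.0708]
eef_rot: [-0.101, 0.995, -0.001, -0.0]
ft_force: [1.2, -7.5, 2.8]
width: 0.0078
grip_force: 19.7
jar [0.5117 0.2536 0.2487] cost 1.065 [('top', 0.82)]
in stop -0.010277542465893474 -0.00433061608203158
```

View pics/d.png

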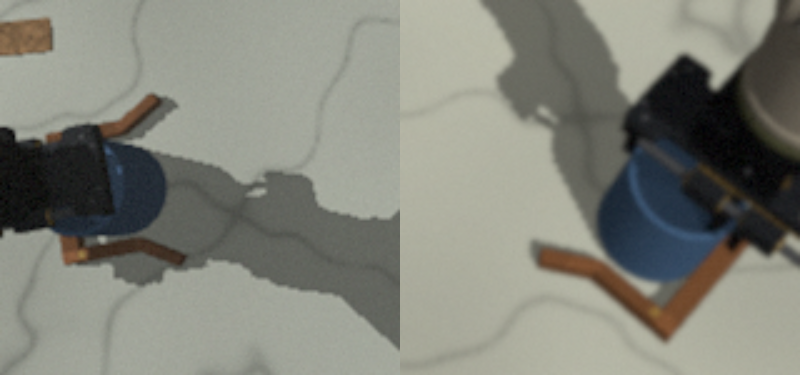

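The jar sits between the arms and close to the back, and contact force is just starting to rise. I'll press a little more.

```bash
python3 -m pendant '[[0,0.001,0,0],[0,0.001,0,0],[0,0,0,0]]'
python3 -m pendant '[[0,0.001,0,0],[0,0.001,0,0],[0,0,0,0]]'
```

```text
time: 7.25
ee_pos: [0.5104, 0.3108, 0.0706]
eef_rot: [-0.101, 0.995, -0.001, -0.001]
ft_force: [1.6, -7.8, 2.7]
width: 0.0082
grip_force: 20.1
time: 7.5
ee_pos: [0.51, 0.3125, 0.0705]
eef_rot: [-0.101, 0.995, -0.001, -0.001]
ft_force: [1.2, -9.1, 2.3]
width: 0.0083
grip_force: 20.7
```

```bash
python3 -m pendant '[[0,0,0,0],[0,0,0,0],[0,0,0,0],[0,0,0,0]]' 0.5
python3 -m pendant '[[0,0,-0.035,0],[0,0,-0.035,0],[0,0,-0.035,0],[-0.02,-0.035,0,0],[-0.02,-0.035,0,0],[-0.02,-0.035,0,0],[-0.02,-0.035,0,0],[-0.02,-0.035,0,0]]'
python3 -m pendant '[[-0.02,-0.035,0,0],[-0.02,-0.035,0,0],[0,0,0,0.037],[0,0,0,0.037],[0,0,0,0.037],[0,0,0,0.037],[0,0,0,0]]' 0.7
python3 - <<'E'
from h import *
cams={n:r.camera(n) for n in('scene','top')}
p=fit('jar',cams,0,[0])
d=p[:2]-[.521,.2598];a=.193; print('in stop',d@[np.cos(a),np.sin(a)],d@[-np.sin(a),np.cos(a)])
for n in('brush','spreader'): fit(n,cams,.034,[.04])
import math
for n,c in(('brush',(.5314,-.2091)),('spreader',(.5223,-.0984))):
    from plan import plan; plan((c[0]+.085*math.cos(.037),c[1]+.085*math.sin(.037),.035),.037+math.pi/2)
cv2.imwrite('pics/e.png',np.hstack([cv2.resize(cams['top']['img'][150:300,140:300,::-1],None,fx=2.5,fy=2.5),cv2.resize(cams['scene']['img'][220:370,340:500,::-1],None,fx=2.5,fy=2.5)]))
E
```

```text
time: 7.83
ee_pos: [0.5097, 0.315, 0.071]
eef_rot: [-0.102, 0.995, 0.0, -0.0]
ft_force: [0.7, -2.3, 0.6]
width: 0.0273
grip_force: 1.3
time: 8.5
ee_pos: [0.6441, 0.1632, 0.1761]
eef_rot: [-0.102, 0.995, 0.001, 0.0]
ft_force: [0.6, 1.3, -0.0]
width: 0.0432
grip_force: 0.0
time: 9.08
ee_pos: [0.6965, 0.1041, 0.1757]
eef_rot: [-0.027, 1.0, 0.001, -0.0]
ft_force: [0.3, -0.2, -0.9]
width: 0.0608
grip_force: 0.0
jar [0.5175 0.2579 0.2145] cost 0.074 [('scene', 0.82)]
in stop -0.00376401829238517 -0.0011536243433822291
brush [ 0.5279 -0.2099  0.0317] cost 1.458 [('scene', 0.78), ('top', 0.88)]
spreader [-0.5986 -0.4489  0.5097] cost 2.0 [('scene', 0.62), ('top', 0.86)]
t 9.48 pos [0.6966 0.1028 0.1761] yang 1.626 turn 0.019 then shift [ 0.0917 -0.3056  0.141 ] w 0.0607 grip 0.0 F [-0.4 -0.4  0.4]
t 9.48 pos [0.6966 0.1028 0.1761] yang 1.626 turn 0.019 then shift [ 0.0967 -0.1946  0.141 ] w 0.0607 grip 0.0 F [-0.4 -0.4  0.4]
```

View pics/e.png

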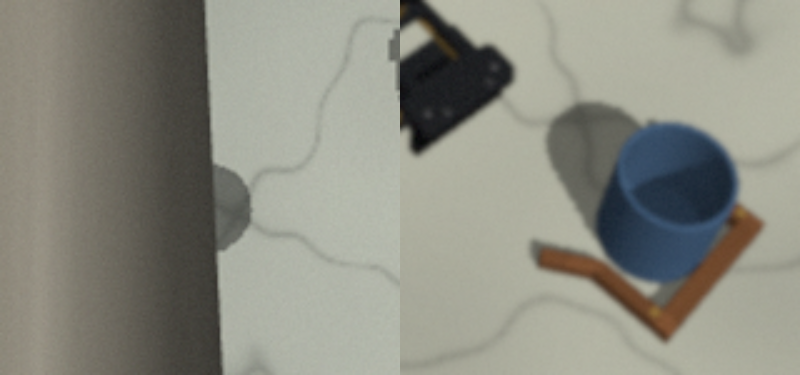

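The jar is home, about 4 mm or less from the stop's axis and resting on the back. Next is the spreader, gripped across the paddle at x = +90 mm.

```bash
python3 -m pendant '[[0,0,0,0.019],[0.0153,-0.0324,0,0],[0.0153,-0.0324,0,0],[0.0153,-0.0324,0,0],[0.0153,-0.0324,0,0],[0.0153,-0.0324,0,0],[0.0153,-0.0324,0,0],[0,0,0,0]]' 0.55
python3 -m pendant '[[0,0,0.035,0],[0,0,0,0],[0,0,0,0]]'
python3 plan.py .6122 -.0951 .032 1.608
```

```text
time: 10.15
ee_pos: [0.6091, -0.1043, 0.1769]
eef_rot: [-0.013, 1.0, -0.002, -0.0]
ft_force: [-0.9, -1.3, -0.2]
width: 0.0481
grip_force: 0.0
time: 10.4
ee_pos: [0.6109, -0.0944, 0.14]
eef_rot: [-0.018, 1.0, 0.0, -0.002]
ft_force: [1.0, 0.2, -0.1]
width: 0.0476
grip_force: 0.0
t 10.4 pos [ 0.6109 -0.0944  0.14  ] yang 1.607 turn -0.001 then shift [-0.0017 -0.0008  0.108 ] w 0.0476 grip 0.0 F [ 1.   0.2 -0.1]
```

```bash
python3 -m pendant '[[-0.0015,-0.001,0.03,0],[0,0,0.03,0],[0,0,0.03,0],[0,0,0.018,0],[0,0,0,0],[0,0,0,0]]'
python3 -m pendant '[[0,0,0,0],[0,0,0,0],[0,0,0,0],[0,0,0,0],[0,0,0,0],[0,0,0,0]]' 0 3
python3 -m pendant '[[0,0,-0.015,0],[0,0,-0.03,0],[0,0,-0.03,0],[0,0,-0.03,0],[0,0,-0.03,0],[0,0,-0.03,0],[0,0,0,0],[0,0,0,0]]'
python3 - <<'E'
from h import *
c=r.camera('scene')
cv2.imwrite('pics/f.png',cv2.resize(c['img'][50:300,160:460,::-1],None,fx=1.5,fy=1.5))
E
```

```text
time: 10.9
ee_pos: [0.6139, -0.0955, 0.0339]
eef_rot: [-0.018, 1.0, 0.0, -0.0]
ft_force: [0.8, 0.1, 1.5]
width: 0.0479
grip_force: 0.0
time: 11.4
ee_pos: [0.6136, -0.0959, 0.0334]
eef_rot: [-0.018, 1.0, 0.0, 0.0]
ft_force: [-0.1, 0.0, 0.4]
width: 0.0156
grip_force: 0.0
time: 12.07
ee_pos: [0.6144, -0.0961, 0.2]
eef_rot: [-0.018, 1.0, -0.0, 0.002]
ft_force: [-1.2, 0.1, -0.7]
width: 0.0004
grip_force: 0.0
```

View pics/f.png

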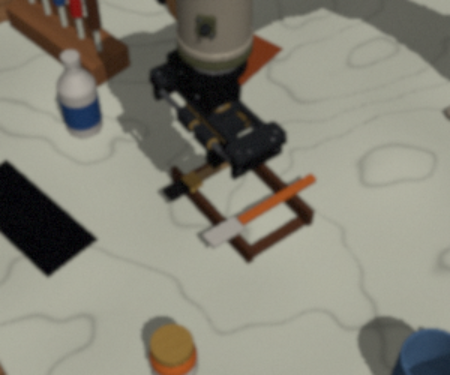

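The gripper closed to 16 mm, narrower than the paddle, so it missed, and the spreader still lies across both bars. I'll refit its pose, using the tools' colours as a check on the masks.

Run:
```python
from h import *
cams={n:r.camera(n) for n in('scene','top')}
c=cams['scene']
for n in('spreader','brush'): fit(n,{'scene':c},.034,[.04])
s=r.read_state(); print(s['ee_pos'],s['eef_rot'])
im=c['img'].copy()
tip=s['ee_pos']-[0,0,.011]
for p in(s['ee_pos'],tip,s['ee_pos']*[1,1,0]+[0,0,.04]):
    u=proj(c,np.array([p]))[0]; print(u); cv2.circle(im,tuple(np.int32(u)),2,(255,0,0),-1)
for n,(x,y,z,a) in {'spreader':(.5223,-.0984,.034,.037),'brush':(.5314,-.2091,.034,.037)}.items():
    m=render(c,n,np.array([x,y,z]),R.from_euler('z',a).as_matrix())
    cs,_=cv2.findContours((m>.5).astype(np.uint8),0,1); cv2.drawContours(im,cs,-1,(0,255,0),1)
cv2.imwrite('pics/g.png',cv2.resize(im[100:240,240:400,::-1],None,fx=3,fy=3))
```

```text
spreader [ 0.5269 -0.0998  0.0514] cost 0.16 [('scene', 0.74)]
brush [ 0.5271 -0.2155  0.1559] cost 1.479 [('scene', 0.92)]
[ 0.61279232 -0.09578065  0.19662717] [-1.81058607e-02  9.99835448e-01  9.62116368e-05 -1.11557598e-03]
[303.78276151 161.77944381]
[303.84889431 165.31865012]
[304.62852289 207.04176228]
```

View pics/g.png

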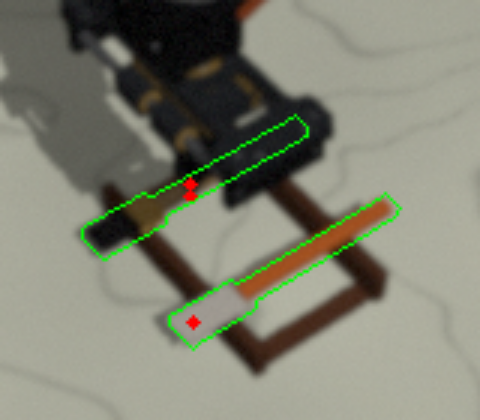

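```bash
python3 -m pendant '[[0,0,0,0],[0,0,0,0],[0,0,0,0],[0,0,0,0],[0,0,0,0],[0,0,0,0],[0,0,0,0],[0,0,0,0]]' 0.5 5 | tail -2
python3 - <<'E'
from h import *
cams={'scene':r.camera('scene'),'top':r.camera('top'),'wrist':r.camera('wrist')}
w=cams['wrist']; print(w['xyz'],w['attitude'],w['camera_matrix'][0])
for n in('scene','wrist'):
    for o in r.outline_of('spreader',n)[:2]: print(n,o['score'],o['bbox'])
o=cv2.resize(w['img'][:,:,::-1],None,fx=.8,fy=.8)
for n,(x,y,z,a) in {'spreader':(.5223,-.0984,.034,.037),'rest':(.5271,-.1545,0,.04)}.items():
    m=cv2.resize(render(w,n,np.array([x,y,z]),R.from_euler('z',a).as_matrix()),None,fx=.8,fy=.8)
    cs,_=cv2.findContours((m>.5).astype(np.uint8),0,1); cv2.drawContours(o,cs,-1,(0,255,0),1)
s=r.read_state(); print(s['ee_pos'],s['width'])
for z in (.0,.011): 
    u=proj(w,np.array([s['ee_pos']-[0,0,z]]))[0]; cv2.circle(o,tuple(np.int32(u*.8)),3,(0,0,255),-1)
cv2.imwrite('pics/w.png',o)
E
```

```text
width: 0.0414
grip_force: 0.0
[ 0.53766949 -0.09988341  0.37024079] [0.68777905 0.71253373 0.10025938 0.09593603] [330.33699497   0.         315.69254491]
scene 0.7 [333.8, 191.8, 75.5, 49.3]
wrist 0.65 [313.3, 101.8, 31.0, 197.5]
[ 0.61344403 -0.09588225  0.19803004] 0.043401726238910206
```

View pics/w.png

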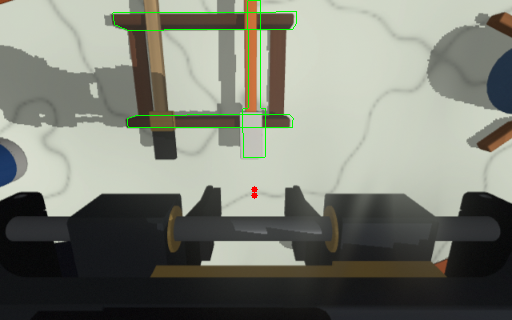

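The wrist view shows the paddle at (253,135) inside its predicted outline and the fingertips around the TCP dots at (254,190), so the geometry is right. I'll go back down a bit lower and close in small steps.

```bash
python3 plan.py .608 -.0965 .028 1.61
python3 -m pendant '[[0.005,-0.0005,0.03,0],[0,0,0.04,0],[0,0,0.04,0],[0,0,0.04,0],[0,0,0.02,0],[0,0,0,0],[0,0,0,0],[0,0,0,0]]' 0.5 5
for i in 1 2 3; do python3 -m pendant '[[0,0,0,0],[0,0,0,0]]' 0 5 | egrep 'time|ft|wid|grip'; done
```

```text
t 13.23 pos [ 0.6134 -0.0959  0.198 ] yang 1.607 turn -0.003 then shift [ 0.0055 -0.0004  0.17  ] w 0.0434 grip 0.0 F [ 0.2 -0.9  0.5]
time: 13.9
ee_pos: [0.6098, -0.0969, 0.03]
eef_rot: [-0.018, 1.0, -0.0, 0.001]
ft_force: [0.2, -0.4, 1.4]
width: 0.0435
grip_force: 0.0
time: 14.07
ft_force: [0.6, 0.1, 0.4]
width: 0.0363
grip_force: 0.0
time: 14.23
ft_force: [1.0, 0.0, 2.9]
width: 0.0276
grip_force: 5.0
time: 14.4
ft_force: [1.8, -1.1, 3.8]
width: 0.0276
grip_force: 5.0
```

```bash
cat > tilt.py <<'E'
import sys; from h import *
def tilt(name,g,x0):
    s=r.read_state(); A=R.from_quat(s['eef_rot']).as_matrix(); G=s['ee_pos']-.008*A[:,2]
    yaw=np.arctan2(A[1,1],A[0,1])-np.pi/2
    cams={n:r.camera(n) for n in('scene','wrist')}; obs=[]
    for n in cams:
        o=r.outline_of(name,n)
        if o: obs.append((n,o[0]['score'],o[0]['mask']))
    for n,sc,m in obs:
        res=[]
        for th in np.arange(-20,111,2.):
            for gg in (g-.01,g,g+.01):
                Rm=R.from_euler('zy',[yaw,-np.radians(th)]).as_matrix()  # +th: working end up
                T=G-Rm@np.array([gg,0,.006]); q=render(cams[n],name,T,Rm)>.5
                res.append(((q&m).sum()/max(1,m.sum()),(q&m).sum()/max(1,(q|m).sum()),th,gg))
        res.sort(key=lambda a:-a[1]); print(n,round(sc,2),m.sum(),[tuple(np.round(a,2)) for a in res[:3]])
    print(s['ee_pos'].round(4),'w',round(s['width'],4),'grip',s['grip_force'])
tilt(sys.argv[1],float(sys.argv[2]),0)
E
python3 -m pendant '[[0,0,-0.01,0],[0,0,-0.02,0],[0,0,-0.02,0],[0,0,-0.02,0],[0,0,-0.02,0],[0,0,-0.02,0],[0,0,-0.02,0],[0,0,0,0]]' 0 3
python3 tilt.py spreader .086
```

```text
time: 15.07
ee_pos: [0.6101, -0.097, 0.1627]
eef_rot: [-0.018, 1.0, -0.0, 0.003]
ft_force: [0.5, 0.4, 1.5]
width: 0.028
grip_force: 3.0
wrist 0.84 5483 [(np.float64(0.96), np.float64(0.83), np.float64(66.0), np.float64(0.1)), (np.float64(0.98), np.float64(0.83), np.float64(64.0), np.float64(0.1)), (np.float64(0.94), np.float64(0.82), np.float64(68.0), np.float64(0.1))]
[ 0.6101 -0.097   0.1627] w 0.028 grip 2.999979145824909
```

At 3 N the spreader swings down by itself (about 66°, foot on the bench). I keep lifting.

```bash
python3 -m pendant '[[0.01,0,-0.02,0],[0.01,0,-0.02,0],[0.01,0,-0.025,0],[0,0,-0.03,0],[0,0,-0.03,0],[0,0,-0.03,0],[0,0,-0.03,0],[0,0,0,0]]'
python3 tilt.py spreader .086; python3 plan.py .521 .26 .345
```

```text
time: 15.93
ee_pos: [0.5795, -0.098, 0.3477]
eef_rot: [-0.018, 1.0, -0.0, 0.003]
ft_force: [-0.2, -0.9, 0.3]
width: 0.0282
grip_force: 3.0
scene 0.78 646 [(np.float64(0.89), np.float64(0.63), np.float64(84.0), np.float64(0.1)), (np.float64(0.88), np.float64(0.61), np.float64(84.0), np.float64(0.09)), (np.float64(0.85), np.float64(0.57), np.float64(86.0), np.float64(0.1))]
wrist 0.95 3514 [(np.float64(0.95), np.float64(0.79), np.float64(86.0), np.float64(0.1)), (np.float64(0.98), np.float64(0.78), np.float64(84.0), np.float64(0.1)), (np.float64(0.92), np.float64(0.78), np.float64(88.0), np.float64(0.1))]
[ 0.5795 -0.098   0.3477] w 0.0282 grip 2.9997723922133446
t 16.13 pos [ 0.5778 -0.0975  0.3409] yang 1.607 turn 0.0 then shift [ 0.0438  0.3593 -0.0038] w 0.0276 grip 3.0 F [ 0.4  0.5 -1.2]
```

```bash
python3 -m pendant '[[0.004,0.015,0,0],[0.004,0.028,0,0],[0.005,0.03,0,0],[0.005,0.03,0,0],[0.005,0.03,0,0],[0.005,0.03,0,0],[0.005,0.03,0,0],[0.005,0.03,0,0]]' 0 10
python3 -m pendant '[[0.005,0.03,0,0],[0.005,0.03,0,0],[0.004,0.028,0,0],[0,0.02,0,0],[0,0.01,0,0],[0,0,0,0],[0,0,0,0],[0,0,0,0]]'
python3 tilt.py spreader .095; python3 plan.py .512 .243 .208
```

```text
time: 16.8
ee_pos: [0.5312, 0.1251, 0.3412]
eef_rot: [-0.018, 1.0, -0.0, -0.001]
ft_force: [0.3, 0.1, 0.2]
width: 0.0275
grip_force: 10.0
time: 17.47
ee_pos: [0.5147, 0.2392, 0.3426]
eef_rot: [-0.017, 1.0, -0.001, -0.0]
ft_force: [-0.5, 0.4, -0.3]
width: 0.0275
grip_force: 10.0
scene 0.63 786 [(np.float64(0.93), np.float64(0.74), np.float64(80.0), np.float64(0.1)), (np.float64(0.96), np.float64(0.73), np.float64(82.0), np.float64(0.1)), (np.float64(0.94), np.float64(0.72), np.float64(82.0), np.float64(0.1))]
wrist 0.68 3384 [(np.float64(0.94), np.float64(0.73), np.float64(84.0), np.float64(0.1)), (np.float64(0.92), np.float64(0.73), np.float64(86.0), np.float64(0.1)), (np.float64(0.88), np.float64(0.72), np.float64(88.0), np.float64(0.1))]
[0.5147 0.2392 0.3426] w 0.0275 grip 9.999699890613556
t 17.67 pos [0.5145 0.24   0.3432] yang 1.605 turn 0.0 then shift [0.0024 0.0031 0.1352] w 0.0277 grip 10.0 F [-0.2 -0.2  0.1]
```

```bash
python3 -m pendant '[[-0.01,0.005,0,0],[0,0,0.025,0],[0,0,0.025,0],[0,0,0.025,0],[0,0,0.025,0],[0,0,0.02,0],[0,0,0.01,0],[0,0,0,0]]'
python3 -m pendant '[[0,0,0.003,0],[0,0,0,0],[0,0,0,0]]'
python3 tilt.py spreader .095
```

```text
time: 18.33
ee_pos: [0.5231, 0.2456, 0.211]
eef_rot: [-0.018, 1.0, -0.001, -0.002]
ft_force: [-1.1, -0.2, 0.3]
width: 0.0276
grip_force: 10.0
time: 18.58
ee_pos: [0.5246, 0.2468, 0.2114]
eef_rot: [-0.018, 1.0, 0.001, 0.001]
ft_force: [0.6, 1.0, -0.1]
width: 0.0275
grip_force: 10.0
scene 0.97 545 [(np.float64(0.93), np.float64(0.74), np.float64(80.0), np.float64(0.1)), (np.float64(0.96), np.float64(0.74), np.float64(82.0), np.float64(0.1)), (np.float64(0.95), np.float64(0.72), np.float64(82.0), np.float64(0.1))]
wrist 0.66 3389 [(np.float64(0.93), np.float64(0.75), np.float64(86.0), np.float64(0.1)), (np.float64(0.95), np.float64(0.74), np.float64(84.0), np.float64(0.1)), (np.float64(0.89), np.float64(0.73), np.float64(88.0), np.float64(0.1))]
[0.5246 0.2468 0.2114] w 0.0275 grip 9.999887198209763
```

```bash
python3 -m pendant '[[0,0,0,0],[0,0,0,0],[0,0,0,0],[0,0,0,0],[0,0,0,0],[0,0,0,0],[0,0,0,0]]' 0.65
python3 -m pendant '[[0,0,-0.03,0],[0,0,-0.03,0],[0,0,-0.03,0],[0,-0.03,-0.02,0],[0,-0.04,0,0],[0,-0.04,0,0],[0,-0.04,0,0],[0,0,0,0]]'
python3 - <<'E'
from h import *
c=r.camera('scene')
o=r.outline_of('spreader','scene'); print([(x['score'],x['bbox']) for x in o[:2]])
cv2.imwrite('pics/i.png',cv2.resize(c['img'][120:370,240:560,::-1],None,fx=2,fy=2))
E
```

```text
time: 19.37
ee_pos: [0.524, 0.2466, 0.21]
eef_rot: [-0.018, 1.0, 0.0, -0.0]
ft_force: [-0.2, 0.3, 0.0]
width: 0.0557
grip_force: 0.0
time: 20.03
ee_pos: [0.5303, 0.0873, 0.321]
eef_rot: [-0.013, 1.0, -0.001, 0.001]
ft_force: [0.4, -0.5, 0.3]
width: 0.057
grip_force: 0.0
[(0.66, [433.4, 293.7, 29.1, 22.0])]
```

View pics/i.png

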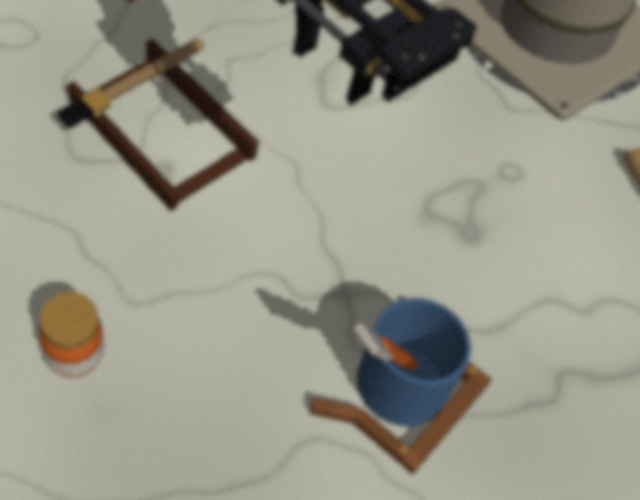

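The spreader stands in the jar, leaning over the +x rim (paddle at (370,340) in the crop). The jar is home and the brush is still on the rest at (130,80). Next, the brush.

```bash
python3 -m pendant '[[-0.008,-0.03,0.02,0],[-0.008,-0.03,0.02,0],[-0.01,-0.03,0.02,0],[-0.01,-0.03,0.02,0],[-0.01,-0.03,0.02,0],[-0.01,-0.03,0.02,0],[-0.01,-0.03,0,0],[0,0,0,0]]' 0.5
python3 -m pendant '[[-0.01,-0.03,0,0],[-0.01,-0.03,0,0],[0,0,0,0],[0,0,0,0],[0,0,0,0]]'
python3 - <<'E'
from h import *
from plan import plan
cams={n:r.camera(n) for n in('scene','wrist')}
fit('brush',cams,.034,[.04])
plan((.6163,-.206,.03),1.608)
E
```

```text
time: 20.8
ee_pos: [0.603, -0.1162, 0.198]
eef_rot: [-0.016, 1.0, -0.001, -0.001]
ft_force: [-0.3, -0.2, 0.1]
width: 0.0438
grip_force: 0.0
time: 21.22
ee_pos: [0.6256, -0.1682, 0.1995]
eef_rot: [-0.019, 1.0, 0.001, -0.0]
ft_force: [0.6, 0.5, -1.0]
width: 0.0434
grip_force: 0.0
brush [ 0.5286 -0.2121  0.0302] cost 0.313 [('scene', 0.65), ('wrist', 0.63)]
t 21.42 pos [ 0.6253 -0.1684  0.2001] yang 1.609 turn 0.001 then shift [ 0.0105 -0.0374  0.1701] w 0.0437 grip 0.0 F [0.  0.6 0.1]
```

```bash
python3 -m pendant '[[0.006,-0.019,0,0],[0.0065,-0.02,0,0],[0,0,0.04,0],[0,0,0.04,0],[0,0,0.04,0],[0,0,0.03,0],[0,0,0.019,0],[0,0,0,0]]' 0.5 5
python3 plan.py .614 -.2075 .03
for i in 1 2 3; do python3 -m pendant '[[0,0,0,0],[0,0,0,0]]' 0 5 | egrep 'time|ft|wid|grip'; done
```

```text
time: 22.08
ee_pos: [0.6113, -0.2075, 0.0264]
eef_rot: [-0.019, 1.0, 0.001, -0.003]
ft_force: [-0.8, 0.5, -0.1]
width: 0.0432
grip_force: 0.0
t 22.08 pos [ 0.6113 -0.2075  0.0264] yang 1.608 turn 0.0 then shift [-0.0027 -0.0001 -0.0036] w 0.0432 grip 0.0 F [-0.8  0.5 -0.1]
time: 22.25
ft_force: [-0.1, -0.3, 1.1]
width: 0.0363
grip_force: 0.0
time: 22.42
ft_force: [1.8, 0.7, 2.5]
width: 0.0258
grip_force: 5.0
time: 22.58
ft_force: [3.3, 0.2, 3.5]
width: 0.0257
grip_force: 5.0
```

```bash
python3 -m pendant '[[0,0,-0.01,0],[0,0,-0.02,0],[0,0,-0.02,0],[0,0,-0.02,0],[0,0,-0.02,0],[0,0,-0.02,0],[0,0,-0.02,0],[0,0,0,0]]' 0 3
python3 tilt.py brush .086
python3 -m pendant '[[0.01,0,-0.02,0],[0.01,0,-0.02,0],[0.01,0,-0.025,0],[0,0,-0.03,0],[0,0,-0.03,0],[0,0,-0.03,0],[0,0,-0.035,0],[0,0,0,0]]'
python3 tilt.py brush .086
```

```text
time: 23.25
ee_pos: [0.6154, -0.2104, 0.166]
eef_rot: [-0.018, 1.0, -0.001, 0.003]
ft_force: [0.4, -0.6, 0.7]
width: 0.0256
grip_force: 3.0
scene 0.74 302 [(np.float64(0.79), np.float64(0.46), np.float64(58.0), np.float64(0.09)), (np.float64(0.78), np.float64(0.45), np.float64(58.0), np.float64(0.08)), (np.float64(0.76), np.float64(0.45), np.float64(58.0), np.float64(0.1))]
wrist 0.57 5220 [(np.float64(0.98), np.float64(0.8), np.float64(66.0), np.float64(0.1)), (np.float64(0.99), np.float64(0.79), np.float64(64.0), np.float64(0.1)), (np.float64(0.96), np.float64(0.79), np.float64(68.0), np.float64(0.1))]
[ 0.6154 -0.2104  0.166 ] w 0.0256 grip 3.000052347779274
time: 24.12
ee_pos: [0.5849, -0.2112, 0.3565]
eef_rot: [-0.018, 1.0, -0.001, 0.003]
ft_force: [-0.8, -1.2, 0.4]
width: 0.0258
grip_force: 3.0
scene 0.95 732 [(np.float64(0.8), np.float64(0.56), np.float64(88.0), np.float64(0.1)), (np.float64(0.8), np.float64(0.55), np.float64(88.0), np.float64(0.09)), (np.float64(0.77), np.float64(0.54), np.float64(86.0), np.float64(0.1))]
wrist 0.65 3001 [(np.float64(0.97), np.float64(0.7), np.float64(88.0), np.float64(0.1)), (np.float64(0.94), np.float64(0.7), np.float64(90.0), np.float64(0.1)), (np.float64(0.91), np.float64(0.7), np.float64(92.0), np.float64(0.1))]
[ 0.5849 -0.2112  0.3565] w 0.0258 grip 2.999342791736126
```

```bash
python3 -m pendant '[[0.006,0.015,0,0],[0.008,0.028,0,0],[0.008,0.032,0,0],[0.008,0.032,0,0],[0.008,0.032,0,0],[0.008,0.032,0,0],[0.001,0.032,0,0],[0,0.032,0,0]]' 0 10
python3 -m pendant '[[0,0.032,0,0],[0,0.032,0,0],[0,0.032,0,0],[0,0.032,0,0],[0,0.032,0,0],[0,0.03,0,0],[0,0.025,0,0],[0,0.015,0,0]]'
python3 -m pendant '[[0,0.01,0,0],[0,0,0,0],[0,0,0,0],[0,0,0,0]]'
python3 tilt.py brush .095; python3 plan.py .52 .279 .211
```

```text
time: 24.98
ee_pos: [0.5272, 0.0241, 0.3495]
eef_rot: [-0.018, 1.0, -0.0, -0.001]
ft_force: [1.2, 0.1, -0.6]
width: 0.0251
grip_force: 10.0
time: 25.65
ee_pos: [0.5187, 0.2555, 0.3487]
eef_rot: [-0.02, 1.0, -0.0, -0.002]
ft_force: [0.5, 0.3, -0.8]
width: 0.0254
grip_force: 10.0
time: 25.98
ee_pos: [0.5205, 0.2605, 0.3511]
eef_rot: [-0.017, 1.0, -0.0, 0.0]
ft_force: [0.4, 0.0, -0.7]
width: 0.0251
grip_force: 10.0
scene 0.84 883 [(np.float64(0.96), np.float64(0.75), np.float64(84.0), np.float64(0.1)), (np.float64(0.93), np.float64(0.74), np.float64(82.0), np.float64(0.1)), (np.float64(0.95), np.float64(0.72), np.float64(84.0), np.float64(0.1))]
wrist 0.65 3100 [(np.float64(0.97), np.float64(0.75), np.float64(88.0), np.float64(0.1)), (np.float64(0.94), np.float64(0.75), np.float64(90.0), np.float64(0.1)), (np.float64(0.91), np.float64(0.74), np.float64(92.0), np.float64(0.1))]
[0.5205 0.2605 0.3511] w 0.0251 grip 9.999714195728302
t 26.18 pos [0.5202 0.2614 0.3513] yang 1.605 turn 0.0 then shift [-0.0003  0.0176  0.1403] w 0.0254 grip 10.0 F [ 0.2 -0.1 -0.2]
```

```bash
python3 -m pendant '[[-0.003,0.009,0,0],[0,0.009,0,0],[0,0,0.02,0],[0,0,0.02,0],[0,0,0.02,0],[0,0,0,0]]'
python3 -m pendant '[[0,0,0.02,0],[0,0,0.02,0],[0,0,0.015,0],[0,0,0,0],[0,0,0,0]]'
python3 -m pendant '[[0,0,0.015,0],[0,0,0.01,0],[0,0,0,0],[0,0,0,0]]'
python3 tilt.py brush .095
```

```text
time: 26.68
ee_pos: [0.5207, 0.2809, 0.2868]
eef_rot: [-0.019, 1.0, -0.001, -0.003]
ft_force: [-0.4, 0.1, -1.2]
width: 0.0251
grip_force: 10.0
time: 27.1
ee_pos: [0.5222, 0.2811, 0.2367]
eef_rot: [-0.018, 1.0, 0.0, -0.0]
ft_force: [0.1, 0.1, 0.4]
width: 0.0252
grip_force: 10.0
time: 27.43
ee_pos: [0.5223, 0.2807, 0.2116]
eef_rot: [-0.018, 1.0, 0.0, -0.0]
ft_force: [0.3, -0.5, -0.3]
width: 0.0254
grip_force: 10.0
scene 0.93 622 [(np.float64(0.95), np.float64(0.75), np.float64(84.0), np.float64(0.1)), (np.float64(0.92), np.float64(0.74), np.float64(82.0), np.float64(0.1)), (np.float64(0.94), np.float64(0.72), np.float64(84.0), np.float64(0.1))]
wrist 0.75 3097 [(np.float64(0.97), np.float64(0.75), np.float64(88.0), np.float64(0.1)), (np.float64(0.93), np.float64(0.74), np.float64(90.0), np.float64(0.1)), (np.float64(0.98), np.float64(0.74), np.float64(86.0), np.float64(0.1))]
[0.5223 0.2807 0.2116] w 0.0254 grip 9.999673515558243
```

```bash
python3 -m pendant '[[0,0,0,0],[0,0,0,0],[0,0,0,0],[0,0,0,0],[0,0,0,0],[0,0,0,0],[0,0,0,0]]' 0.65
python3 -m pendant '[[0,0,-0.03,0],[0,0,-0.03,0],[0,0,-0.03,0],[0,0,-0.03,0],[0,-0.03,0,0],[0,-0.04,0,0],[0,-0.04,0,0],[0,-0.04,0,0]]'
python3 -m pendant '[[0,-0.04,0,0],[0,-0.04,0,0],[0,-0.04,0,0],[0,-0.04,0,0],[0,-0.04,0,0],[0,-0.04,0,0],[0,0,0,0],[0,0,0,0]]'
cat > chk.py <<'E'
from h import *
cams={n:r.camera(n) for n in('scene','top')}
p=fit('jar',cams,0,[0]); d=p[:2]-[.521,.2598]; print('jar-stop',d.round(4))
jar=np.array([.52,.2585,0])
for n in('brush','spreader'):
    for cn,c in cams.items():
        for o in r.outline_of(n,cn)[:1]: print(n,cn,round(o['score'],2),np.round(o['bbox'],0),end=' ')
    obs=[(c,r.outline_of(n,cn)) for cn,c in cams.items()]; obs=[(c,o[0]['mask']) for c,o in obs if o and o[0]['score']>.4]
    best=(-1,)
    for fx in np.arange(-.03,.031,.01):
     for fy in np.arange(-.03,.031,.01):
      for ln in np.radians(np.arange(5,46,5)):
       for az in np.radians(np.arange(0,360,20)):
        ax=np.array([np.sin(ln)*np.cos(az),np.sin(ln)*np.sin(az),np.cos(ln)]); f=jar+[fx,fy,.014]
        sc=0
        L=np.linspace(.11,.21,14); P=f+L[:,None]*ax
        for c,m in obs:
            u=np.round(proj(c,P)).astype(int); q=m[u[:,1].clip(0,399),u[:,0].clip(0,639)]
            sc+=q.mean()
            e=np.round(proj(c,(f+ax*.222)[None])).astype(int)[0]; sc-=.3*m[e[1].clip(0,399),e[0].clip(0,639)]
        if sc>best[0]: best=(sc,fx,fy,np.degrees(ln),np.degrees(az))
    print('\n',n,'score, foot rel jar, lean, azimuth',np.round(best,3),'of',len(obs))
E
python3 chk.py
```

```text
time: 28.22
ee_pos: [0.5222, 0.2805, 0.2111]
eef_rot: [-0.018, 1.0, 0.0, 0.0]
ft_force: [0.5, 0.4, -0.5]
width: 0.0555
grip_force: 0.0
time: 28.88
ee_pos: [0.5275, 0.1291, 0.3312]
eef_rot: [-0.018, 1.0, 0.0, 0.0]
ft_force: [-0.4, -0.1, 0.4]
width: 0.0564
grip_force: 0.0
time: 29.55
ee_pos: [0.536, -0.1121, 0.3311]
eef_rot: [-0.016, 1.0, -0.0, 0.0]
ft_force: [0.8, 0.4, 0.1]
width: 0.0565
grip_force: 0.0
jar [0.5179 0.2591 0.1196] cost 0.664 [('scene', 0.63), ('top', 0.94)]
jar-stop [-0.0031 -0.0007]
brush scene 0.7 [444. 299.  25.  20.] brush top 0.82 [164. 208.  41.  50.] 
 brush score, foot rel jar, lean, azimuth [ 2.0e+00 -2.0e-02  0.0e+00  2.5e+01  2.0e+01] of 2
spreader scene 0.49 [425. 294.  18.  18.] spreader top 0.8 [176. 208.  35.  56.] 
 spreader score, foot rel jar, lean, azimuth [ 1.857e+00 -1.000e-02  2.000e-02  3.000e+01  3.400e+02] of 2
```

```bash
python3 -m pendant '[[0,0,0,0],[0,0,0,0],[0,0,0,0],[0,0,0,0],[0,0,0,0],[0,0,0,0],[0,0,0,0],[0,0,0,0]]' >/dev/null
python3 chk.py | grep -v cost; python3 -c "
from bench import r; print(r.close_job())"
```

```text
jar-stop [-0.003  -0.0004]
brush scene 0.69 [443. 301.  19.  22.] brush top 0.7 [164. 210.  41.  53.] 
 brush score, foot rel jar, lean, azimuth [ 2.0e+00 -2.0e-02  2.0e-02  2.5e+01  0.0e+00] of 2
spreader scene 0.46 [427. 291.  12.  17.] spreader top 0.7 [177. 208.  34.  56.] 
 spreader score, foot rel jar, lean, azimuth [ 1.786e+00  0.000e+00 -1.000e-02  2.500e+01  0.000e+00] of 2
the job is handed in; nothing more can be done
None
```

The job is handed in, with no verdict returned: by the last camera check the jar was home (about 3 mm from the stop's axis) with the brush and spreader standing in it handle down, leaning about 25°, and I kept clear of the glue bottle and dye jar but did not re-measure them.

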